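# Plug in the relay and hold the box cover over its screw holes

### The arm

A 6-joint arm with a two-finger parallel gripper is mounted at the origin on the work surface. World frame = base frame: x ahead of the robot, y to its left, z up, the work surface at z = 0. Lengths are in m, angles in rad, forces in N, time in s.
With the tool pointing down it reaches from about 0.425 to 1.125 m from the base axis. Payload 14.9 kg.
Tool frame: the origin (TCP) lies midway between the tips of the shut fingers; the grasp point (between the pads) lies arm.hold_point_z behind it (arm.hold_point_z is the distance from the TCP to the grasp point, in m); z points along the fingers, y is the line along which they close (so a half turn about z gives the same grasp; the last joint's range is limited). The gripper opens to 91 mm and grips with 3 to 60 N. Pads are 32 mm wide; open, the fingers measure 118 mm over their backs; the gripper's body (76 mm by 178 mm) begins 60 mm behind the grasp point.
Start: joints at [-1.37, 0.379, 1.734, -0, 1.028, -0.033], TCP at [0.162, -0.681, 0.214] pointing down, gripper open.
Joint ranges: [-2.77, 2.77], [-0.74, 2.19], [0, 2.66], [-1.06, 4.2], [0.31, 2.87], [-3.08, 3.08]. Speed limits (rad/s): [1.89, 1.89, 2.39, 3.14, 3.14, 3.14].

### API

Orientations are given as a rotation vector (axis times angle).
In Python, from bench import arm, cams gives the robot as it stands. Calls block until the motion is done:
- arm.move_to(position, orientation): joint-space move of the TCP to a pose.
- arm.movel(position, frame=None, max_speed=0.15, stop_force=None): straight line of the TCP; frame=None keeps the orientation; max_speed is the mean speed in m/s. With stop_force (N) it stops when the force on the tool has changed by that much, and returns True; else False.
- arm.goto_joints(angles): joint-space move.
- arm.move_gripper(opening, grip_force=None): finger opening in m; grip_force is the grip in N (None keeps the last); returns when the fingers have stopped.
- arm.wait(seconds).
- arm.ik(position, orientation): joint angles nearest the present ones, or None.
- cams.camera(name): name is "side" or "top" or "wrist"; returns a dict with "frame" (480x640x3 uint8, blue, green, red), "vfov" (degrees; the focal length in pixels is half the picture's height over the tangent of half this angle, whatever the lens; pixels are square), "cx", "cy" (the principal point, pixels), "k1" (the pictures are not rectified: a ray, as slopes to the right and down, at radius r is drawn at 1 + k1 r^2 times it, then the intrinsics apply), "pose" (4x4, takes a point from camera to world coordinates); the wrist camera has in their place "tool_from_camera" (4x4, takes a point from camera to tool coordinates, whose origin is the TCP and whose axes are the flange's). Camera axes: x right, y down, z forward; pixel columns grow to the right and rows downward; lengths in m; the calibration is good to about 2 mm. A picture is of the moment at which its call begins: read the wrist's pose just before it. There is no depth.
A pose or a line that the arm cannot do raises arm.Unreachable and nothing moves.
- arm.finish_job(): hands the job in; it is judged then, once.
Readings, each from a call of its own:
- arm.current_time_s(): time.
- arm.current_qpos(): joint angles.
- arm.current_qd(): joint speeds.
- arm.current_joint_efforts(): joint torques, N m.
- arm.current_ee_pos(): TCP position.
- arm.current_tcp_rot(): TCP orientation.
- arm.current_contact_force(): force on the tool from outside, world axes, zero at the start.
- arm.current_moment(): the same for the moment, N m.
- arm.current_opening(): finger opening in m.
- arm.current_gripper_force(): force on a finger pad.
Only numpy, scipy, OpenCV 4.12 (cv2) and the standard library are available. Lean on these libraries where they do the work, as an engineer would, in place of code of your own. Each camera call takes 0.05 s, during which the arm holds its last target. There are 200 camera calls.

### The job

Take the orange relay out of the small black tray, plug it fully home into the empty socket inside the open aluminium relay box and let go of it. Then pick up the blue cover plate and hold it level about 1 cm above the box's black seal, without ever letting it touch the box, each of its four screw holes straight over a threaded corner hole so that I can start the screws; finish while still holding it there, motionless. Leave the screwdriver, the dish of screws and the green bottle where they are.

Things in the scene. Friction and masses are not known exactly. Their poses are not given: they have to be found in the camera images.
- relay: Plug-in relay standing upright on its foot in the small tray. Orange body 21 (x) x 28 (y) x 36 mm high on a black plug foot 14 (x) x 20 (y) x 10 mm high with tapered tip; 46 mm in all, 45 g. Origin: centre of the foot's underside; z up. Grip the upper part of the orange body. The foot goes in either way round (half a turn makes no difference).
- socket (a point): Mouth centre of the hole in the black relay socket inside the box, at the socket's flat top, 49 mm below the seal's top. z up, x, y as the box's. Hole 16 (x) x 22 (y) x 11 mm deep, chamfered: 1 mm play round the foot, relay x along x. Fully home, the orange body rests on the socket, the foot's underside 10 mm below this point. Other components in the box reach at most 42 mm above the bench.
- box: Open cast aluminium relay box, fixed to the bench by feet standing out 18 mm at both x ends. 160 (x) x 100 (y) x 81 mm high with the 2 mm black seal on its rim; walls 5 mm; two cable glands stand out 24 mm at +y. Origin: centre of underside; z up. Socket centre at x 12, y 0, z 32 mm. Four 6 mm threaded holes in brass inserts at x +-69.5, y +-39.5 mm on the corner posts.
- thread_a (a point): Axis of the threaded hole in the box's +x +y corner, at the height of the seal's top (81 mm above the bench).
- thread_b (a point): Axis of the threaded hole in the box's -x -y corner, at the height of the seal's top (81 mm above the bench).
- cover: Blue plate lying flat on the bench, 160 (x) x 100 (y) x 4 mm, about 240 g, balanced about its centre; black bridge handle on top: bar 110 (x) x 12 (y) x 10 mm high, its middle 39 mm above the plate's underside, 30 mm free under it, two 14 mm legs 49 mm either side of the middle. Origin: centre of the underside; z up. Fits the box either way round, its x along the box's x.
- hole_a (a point): Lower end of the 9 mm through-hole in the cover's +x +y corner (69.5, 39.5, 0 mm in the cover's frame). The other three holes are its mirror images.
- hole_b (a point): Lower end of the 9 mm through-hole in the cover's -x -y corner (-69.5, -39.5, 0 mm in the cover's frame).
- tray: Small black open tray fixed to the bench, 150 (x) x 110 (y) x 22 mm high, walls 3 mm, floor 3 mm thick. Origin: centre of the underside.
- screwdriver: Bystander: screwdriver, 190 mm long, lying on the bench beyond the work. Leave it alone.
- screw_dish: Bystander: round steel dish, 68 mm across and 18 mm high, with the four cover screws in it. Leave it alone.
- bottle: Bystander: small green bottle, 38 mm across and 85 mm high. Leave it alone.
Things that resemble listed ones, but are neither listed nor needed, are in the scene too. There is more than one size of the cover; the one meant has the size given above.

How it is judged:
By the outcome, as a careful person would: the job done as asked, in the order asked, and still so for the second after the job is handed in, while the arm keeps its last pose, push and grip.
It also fails if it takes over 72 s, if anything falls off the work surface, if the arm or the gripper's body presses on something with over 40 N, if the wrist force passes 120 N, or if a joint passes its speed limit or range.

## Working session

There is one attempt and no reset: what is moved stays moved. The work goes in short steps, each a Python script; the robot and the scene stay as the last script left them, time stands still between calls to the robot, and variables do not carry over. Pictures are saved under pics/ and viewed, at most 10 in all, crops included, and the job is handed in when it is done.

```bash
mkdir -p pics; ls; python3 - <<'E'
from bench import arm, cams
import cv2, numpy as np
print(arm.hold_point_z, arm.current_ee_pos(), arm.current_tcp_rot(), arm.current_time_s())
fs={}
for n in ("top","side","wrist"):
    c=cams.camera(n); fs[n]=c["frame"]; cv2.imwrite(f"pics/{n}0.png",c["frame"])
    print(n,{k:(np.round(v,4).tolist() if hasattr(v,'shape') else v) for k,v in c.items() if k!="frame"})
E
```

```text
pics
0.0188 [ 0.16207833 -0.68055146  0.21326219] [-3.11901919e+00 -3.66347591e-01  1.83983187e-04] 0.0
top {'vfov': 53.93714272602114, 'cx': 310.5772658968728, 'cy': 245.26802936709362, 'k1': 0.03413880968675832, 'pose': [[0.014, -0.9983, 0.0564, 0.403], [-0.9998, -0.013, 0.0164, 0.0777], [-0.0156, -0.0566, -0.9983, 1.2926], [0.0, 0.0, 0.0, 1.0]]}
side {'vfov': 43.026968669894465, 'cx': 320.58727288857074, 'cy': 244.3022462247332, 'k1': 0.06710026488784317, 'pose': [[0.659, 0.4413, -0.6091, 1.4793], [0.7521, -0.3967, 0.5262, -0.8032], [-0.0094, -0.8049, -0.5933, 1.0534], [0.0, 0.0, 0.0, 1.0]]}
wrist {'vfov': 60.1863702170722, 'cx': 318.29353347250213, 'cy': 240.11511986824874, 'k1': 0.015577183562311987, 'tool_from_camera': [[-0.0003, -0.9637, -0.2672, 0.0753], [1.0, -0.0002, -0.0003, 0.0001], [0.0002, -0.2672, 0.9637, -0.1705], [0.0, 0.0, 0.0, 1.0]]}
```

View pics/top0.png

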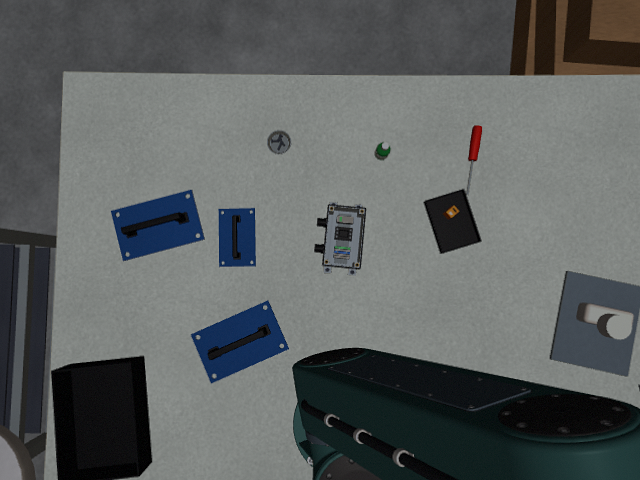

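View pics/side0.png

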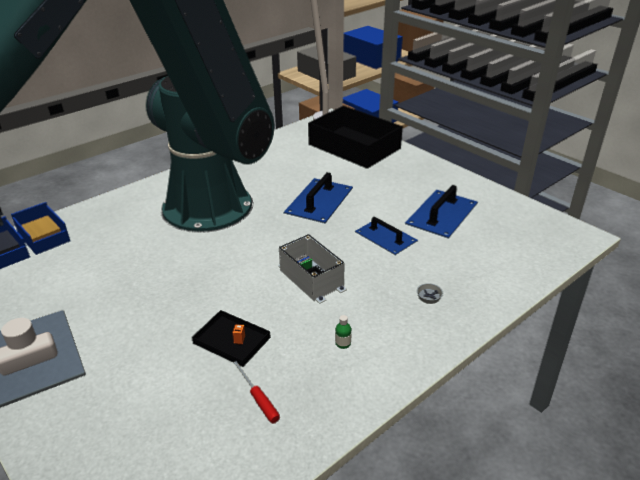

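```bash
cat > h.py <<'E'
from bench import arm, cams
import cv2, numpy as np
from scipy.spatial.transform import Rotation as R
def rot(psi):  # tool down, tool x at angle psi in the world
    return (R.from_euler('z',psi)*R.from_euler('x',np.pi)).as_rotvec()
def shot(name,save=None):
    p,o=arm.current_ee_pos(),arm.current_tcp_rot()
    c=cams.camera(name)
    if name=="wrist":
        T=np.eye(4);T[:3,:3]=R.from_rotvec(o).as_matrix();T[:3,3]=p
        c["pose"]=T@c["tool_from_camera"]
    if save: cv2.imwrite(f"pics/{save}.png",c["frame"]); np.savez(f"pics/{save}.npz",**c)
    return c
def K(c):
    f=240/np.tan(np.radians(float(c["vfov"]))/2)
    return np.array([[f,0,float(c["cx"])],[0,f,float(c["cy"])],[0,0,1]])
def world(c,uv,z):  # pixels -> points on plane z
    uv=np.asarray(uv,float).reshape(-1,1,2)
    s=cv2.undistortPoints(uv,K(c),np.array([float(c["k1"]),0,0,0])).reshape(-1,2)
    d=np.c_[s,np.ones(len(s))]@c["pose"][:3,:3].T; o=c["pose"][:3,3]
    return o+d*((z-o[2])/d[:,2])[:,None]
def pix(c,X):
    T=np.linalg.inv(c["pose"]); X=np.asarray(X,float).reshape(-1,3)
    return cv2.projectPoints(X,cv2.Rodrigues(T[:3,:3])[0],T[:3,3],K(c),np.array([float(c["k1"]),0,0,0]))[0].reshape(-1,2)
def hsv(c,lo,hi): return cv2.inRange(cv2.cvtColor(c["frame"],cv2.COLOR_BGR2HSV),np.array(lo),np.array(hi))
def blobs(m,amin): return [k for k in cv2.findContours(m,cv2.RETR_EXTERNAL,cv2.CHAIN_APPROX_NONE)[0] if cv2.contourArea(k)>amin]
E
python3 - <<'E'
from h import *
c=shot("top","top1")
for k in blobs(hsv(c,(100,120,40),(125,255,255)),600):
    w=world(c,k.reshape(-1,2),.004)[:,:2]; r=cv2.minAreaRect((w*1000).astype(np.float32)); print("blue",np.round(r[0]),np.round(r[1]),r[2])
    if max(r[1])<185: cov=np.array(r[0])/1000
rel=[world(c,k.reshape(-1,2).mean(0),.04)[0] for k in blobs(hsv(c,(5,150,80),(20,255,255)),30) if abs(k[:,0,0].mean()-453)<15][0]
box=world(c,[345,237],.081)[0]
print("cov",cov,"rel",rel,"box",box)
def look(name,xy,psi,off=.05,z=.23):
    u=np.array([np.cos(psi),np.sin(psi)]); p=[*(xy[:2]-off*u),z]
    try: arm.move_to(p,rot(psi))
    except arm.Unreachable: print("unreach",name,p); return
    arm.wait(.3); shot("wrist",name); print(name,np.round(arm.current_ee_pos(),4),np.round(arm.current_qpos(),2),arm.current_time_s())
look("rel0",rel,0); look("box0",box,0); look("cov0",cov,0); look("box1",box,np.pi)
E
python3 - <<'E'
import cv2,numpy as np
I=[cv2.imread(f"pics/{n}.png") for n in("rel0","box0","cov0","box1")]
a=np.vstack([np.hstack(I[:2]),np.hstack(I[2:])]); cv2.imwrite("pics/m.png",cv2.resize(a,(800,600),interpolation=cv2.INTER_AREA))
E
```

```text
blue [213. 288.] [141. 228.] 24.498197555541992
blue [497. 301.] [157.  99.] 1.4439915418624878
blue [527. 521.] [141. 228.] 15.8800687789917
cov [0.49697147 0.3011781 ] rel [ 0.56838064 -0.27549856  0.04      ] box [0.49389949 0.00930822 0.081     ]
rel0 [ 0.5183 -0.2757  0.23  ] [-0.53  0.18  1.96 -0.    1.    1.04] 2.5
box0 [0.4441 0.0089 0.2299] [-0.03 -0.07  2.22 -0.    0.98  1.54] 3.9833
cov0 [0.4472 0.3007 0.2301] [ 0.55  0.1   2.05 -0.    0.99  2.12] 5.4583
box1 [0.5439 0.0093 0.23  ] [-0.03  0.11  2.04 -0.    0.99 -1.6 ] 8.9167
```

View pics/m.png

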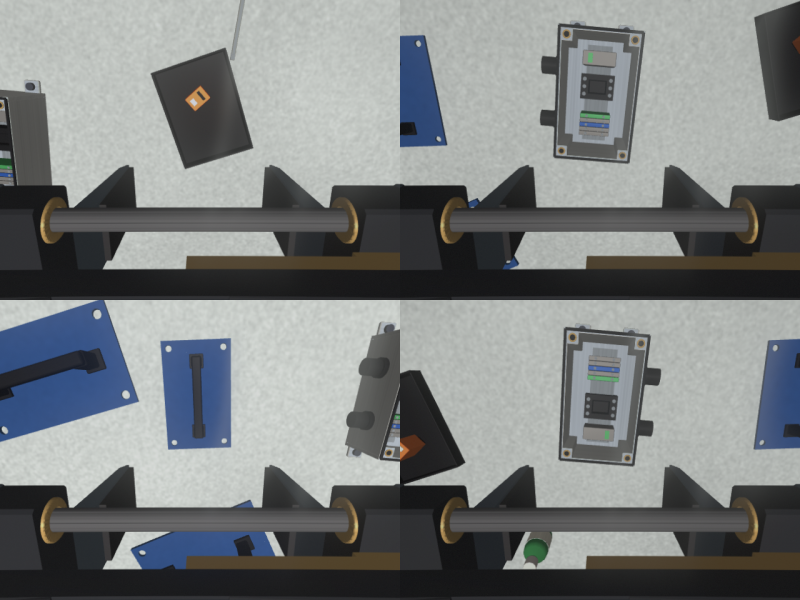

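The montage shows the relay at full-res pixel (395,196) of rel0, the box at (400,185) in box0 and (410,192) in box1 with the empty socket just above/below centre, and the 160×100 cover around (390,188) in cov0. I'll enlarge these next.

```bash
python3 - <<'E'
import cv2,numpy as np
def crop(n,x,y,w,h): return cv2.imread(f"pics/{n}.png")[y:y+h,x:x+w]
def up(a,W,H): return cv2.resize(a,(W,H),interpolation=cv2.INTER_CUBIC)
a=up(crop("box0",300,30,200,240),400,480)
b=up(crop("rel0",360,150,80,96),400,480)
cv2.imwrite("pics/m2.png",np.hstack([a,b]))
E
```

```text
(no output)
```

View pics/m2.png

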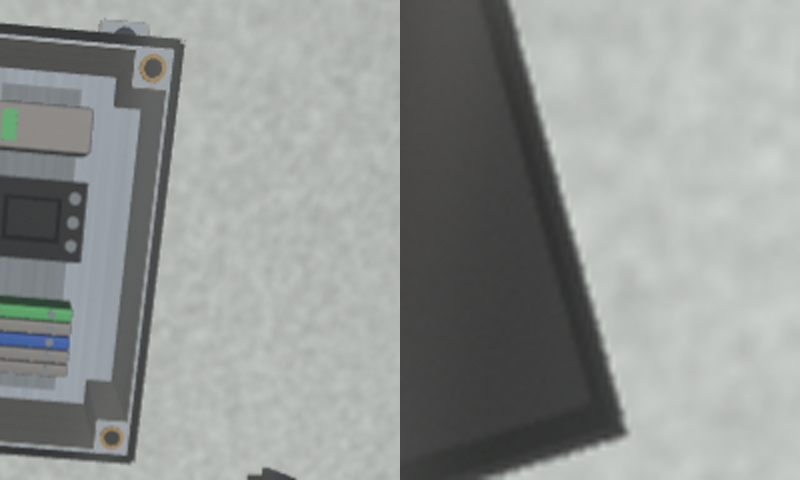

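The crop shows the brass rings around the threaded holes and the empty rectangular hole in the black socket. The relay is further left than I cropped, at about full-res (315,157).

```bash
cat > meas.py <<'E'
from h import *
def load(n): return dict(np.load(f"pics/{n}.npz"))
def threads(c,guess,roi=70,z=.081):
    """brass rings: pixel centres + world"""
    out=[]
    m=hsv(c,(8,70,60),(24,255,255)); m[:,:]=cv2.morphologyEx(m,cv2.MORPH_CLOSE,np.ones((5,5)))
    for k in blobs(m,20):
        (x,y),r=cv2.minEnclosingCircle(k); A=cv2.contourArea(k)
        e=cv2.moments(cv2.convexHull(k)); cen=[e['m10']/e['m00'],e['m01']/e['m00']]
        w=world(c,cen,z)[0]
        if np.hypot(*(w[:2]-guess))<.1 and r<12: out.append([*cen,r,A,*w[:2]])
    return np.array(out)
E
python3 - <<'E'
from meas import *
for n in("box0","box1"):
    c=load(n); t=threads(c,[.494,.009]); print(n); print(np.round(t,4))
c=load("cov0")
m=hsv(c,(100,100,30),(125,255,255))
cs,h=cv2.findContours(m,cv2.RETR_CCOMP,cv2.CHAIN_APPROX_NONE)
for k,hh in zip(cs,h[0]):
    A=cv2.contourArea(k)
    if A<30: continue
    e=cv2.moments(k); cen=[e['m10']/e['m00'],e['m01']/e['m00']]; w=world(c,cen,.004)[0]
    if np.hypot(*(w[:2]-[.497,.301]))<.1: print("cov",hh[3],A,np.round(cen,1),np.round(w,4),np.round(np.array(cv2.minAreaRect((world(c,k.reshape(-1,2),.004)[:,:2]*1000).astype(np.float32))[1]),1))
a=load("rel0")["frame"][115:200,270:360]; b=c["frame"][30:300,230:400]
d=load("box0")["frame"][100:180,280:360]
f=lambda x,W,H:cv2.resize(x,(W,H),interpolation=cv2.INTER_CUBIC)
cv2.imwrite("pics/m3.png",np.hstack([f(a,400,378),f(d,378,378)]))
E
```

```text
box0
[[ 3.554183e+02  2.484586e+02  5.547800e+00  7.600000e+01  4.238000e-01
  -2.100000e-02]
 [ 2.578882e+02  2.408323e+02  5.590300e+00  8.250000e+01  4.303000e-01
   5.720000e-02]
 [ 3.759240e+02  6.361870e+01  6.800800e+00  1.225000e+02  5.615000e-01
  -3.250000e-02]
 [ 2.659833e+02  5.370130e+01  6.978800e+00  1.265000e+02  5.681000e-01
   4.580000e-02]]
box1
[[ 3.634137e+02  2.527369e+02  5.590300e+00  7.850000e+01  5.677000e-01
   4.580000e-02]
 [ 2.660000e+02  2.450000e+02  5.385300e+00  8.200000e+01  5.612000e-01
  -3.270000e-02]
 [ 3.851821e+02  6.929990e+01  6.820900e+00  1.215000e+02  4.301000e-01
   5.730000e-02]
 [ 2.757242e+02  5.948630e+01  6.838600e+00  1.240000e+02  4.236000e-01
  -2.100000e-02]]
cov -1 17518.5 [314.4 147.4] [0.5027 0.3041 0.004 ] [158.6  98.4]
cov 18 90.0 [278.6 227.8] [0.4253 0.3398 0.004 ] [10.5 10.8]
cov 18 2302.5 [315.4 151.6] [0.4988 0.3032 0.004 ] [126.4  21.8]
cov 18 119.0 [269.   77.7] [0.5635 0.3445 0.004 ] [10.2 10.7]
cov 18 123.5 [357.1  74.3] [0.5662 0.2658 0.004 ] [10.5 10.9]
```

View pics/m3.png

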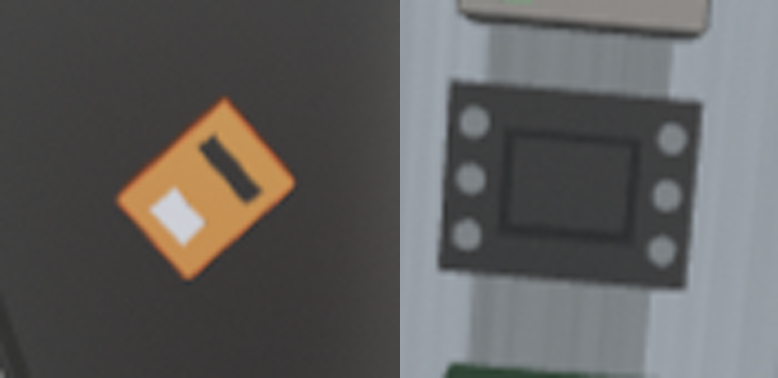

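The relay top's corners are at full-res (321,137), (337,156), (313,178) and (296,160), with its long side running diagonally. The socket hole is centred at about (318,140) in box0. Brass spacings come to 138.2 mm (139 expected, since the rings sit on the rim 2 mm below the seal), and the two box views agree to 0.3 mm. I'll grasp the relay now.

```bash
python3 - <<'E'
from meas import *
import json
# box
P=[]
for n in("box0","box1"):
    t=threads(load(n),[.494,.009],z=.079)[:,4:6]; ctr=t.mean(0)
    P.append(t[np.argsort(np.arctan2(*(t-ctr).T[::-1]))])
P=np.mean(P,0); ctr=P.mean(0)           # order: --,+-,++,-+
v=(P[1]-P[0])+(P[2]-P[3]); yb=np.arctan2(v[1],v[0])
print("box",ctr,yb,"sides",np.linalg.norm(P-np.roll(P,1,0),axis=1))
sock=ctr+.012*np.array([np.cos(yb),np.sin(yb)])
# socket mouth check: dark hole outline in box0 at z .032
c=load("box0"); print("socket proj",pix(c,[[*sock,.032]]))
# relay
c=load("rel0"); m=hsv(c,(5,80,120),(25,255,255)); m[:110]=0;m[210:]=0
m=cv2.morphologyEx(m,cv2.MORPH_CLOSE,np.ones((9,9)))
k=max([k for k in blobs(m,100)],key=cv2.contourArea)
(x,y),(a,b),ang=cv2.minAreaRect((world(c,k.reshape(-1,2),.049)[:,:2]*1000).astype(np.float32))
B=cv2.boxPoints(((x,y),(a,b),ang)); e=[B[1]-B[0],B[2]-B[1]]; e=max(e,key=np.linalg.norm)
yl=np.arctan2(e[1],e[0]); rel=np.array([x,y])/1000
print("relay",rel,a,b,"long axis deg",np.degrees(yl))
# cover
h=np.array([[.4253,.3398],[.5635,.3445],[.5662,.2658]])
cov=(h[0]+h[2])/2; yc=np.arctan2(*(h[1]-h[0])[::-1])
json.dump(dict(box=ctr.tolist(),yb=yb,sock=sock.tolist(),rel=rel.tolist(),yl=yl%np.pi,cov=cov.tolist(),yc=yc),open("p.json","w"))
print(open("p.json").read())
E
```

```text
box [0.49578376 0.01237892] -0.0835127409160951 sides [0.07898677 0.1389989  0.07911415 0.13907175]
socket proj [[315.25702659 139.14103079]]
relay [ 0.56772015 -0.27380652] 20.991622924804688 27.91743278503418 long axis deg -48.64236Traceback (most recent call last):
  File "<stdin>", line 25, in <module>
    for chunk in iterable:
                 ^^^^^^^^
    yield from _iterencode_dict(o, _current_indent_level)
    yield from chunks
    o = _default(o)
    raise TypeError(f'Object of type {o.__class__.__name__} '
                    f'is not JSON serializable')
TypeError: Object of type float32 is not JSON serializable
```

Every size matches: box 139.0×79.0 mm, relay 21.0×27.9 mm. The projected socket lands within 0.6 px of the hole in the image.

```bash
cat > p.py <<'E'
import numpy as np
box=np.array([.49578,.01238]); yb=-.08351
sock=box+.012*np.array([np.cos(yb),np.sin(yb)])
rel=np.array([.56772,-.27381]); psi_rel=np.radians(131.358)
cov=np.array([.49575,.3028]); yc=.034
E
python3 - <<'E'
from h import *; from p import *
arm.move_gripper(.06)
arm.move_to([*rel,.12],rot(psi_rel))
print(arm.movel([*rel,.026],max_speed=.08,stop_force=15), arm.current_ee_pos())
arm.move_gripper(.0,grip_force=30); print("open",arm.current_opening(),arm.current_gripper_force())
arm.movel([*rel,.15],max_speed=.12); arm.wait(.2)
print(arm.current_opening(),arm.current_ee_pos(),arm.current_contact_force(),arm.current_time_s())
arm.move_to([*sock,.15],rot(yb+np.pi/2)); arm.wait(.3)
print(arm.current_ee_pos(),arm.current_contact_force(),arm.current_time_s())
shot("wrist","w1"); shot("side","s1")
E
python3 - <<'E'
import cv2,numpy as np
a=cv2.imread("pics/w1.png")[150:450,120:520]; b=cv2.imread("pics/s1.png")[180:330,240:440]
cv2.imwrite("pics/m4.png",np.hstack([a,cv2.resize(b,(400,300),interpolation=cv2.INTER_CUBIC)]))
E
```

```text
False [ 0.56804685 -0.27398977  0.02653827]
open 0.02080484555887033 29.99952256679535
0.02063089619025001 [ 0.56744357 -0.27366033  0.14933084] [-0.11650968 -0.352948   -1.30775957] 14.125
[0.50789973 0.01091755 0.14994874] [ 0.59414017  0.3514545  -0.13592749] 15.5833
```

View pics/m4.png

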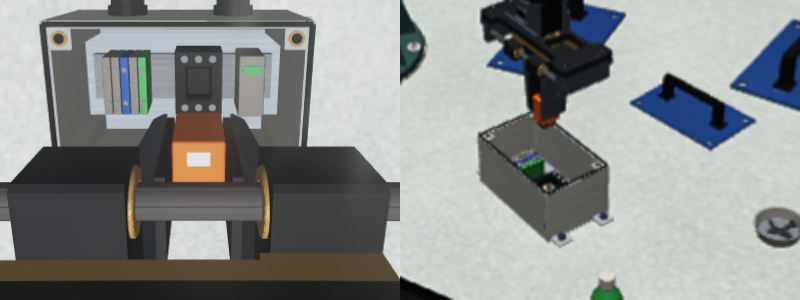

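The relay is held square between the fingers at about (198,150) in the left crop, above the box. I'll insert it with force watched.

```bash
python3 - <<'E'
from h import *; from p import *
print(arm.movel([*sock,.060],max_speed=.1,stop_force=10),arm.current_ee_pos())
arm.wait(.2); print(arm.current_ee_pos(),arm.current_contact_force())
print(arm.movel([*sock,.0425],max_speed=.02,stop_force=10),arm.current_ee_pos(),arm.current_contact_force(),arm.current_time_s())
E
```

```text
False [0.50812017 0.0113551  0.06046139]
[0.50806944 0.01138388 0.06050207] [0.26810147 0.85807995 0.13947754]
True [0.5075857  0.01137806 0.04484115] [-1.49692352 -0.39531944  7.19306222] 17.65
```

```bash
python3 - <<'E'
from h import *; from p import *
print(arm.movel([*sock,.0425],max_speed=.02,stop_force=12),arm.current_ee_pos(),arm.current_contact_force())
arm.move_gripper(.042); print(arm.current_opening(),arm.current_contact_force())
arm.movel([*sock,.16],max_speed=.15)
u=np.array([np.cos(yb+np.pi/2),np.sin(yb+np.pi/2)])
arm.movel([*(sock-.05*u),.23]); arm.wait(.3); c=shot("wrist","w2"); shot("side","s2")
m=cv2.morphologyEx(hsv(c,(5,80,120),(25,255,255)),cv2.MORPH_CLOSE,np.ones((7,7)))
for k in blobs(m,400):
    r=cv2.minAreaRect((world(c,k.reshape(-1,2),.068)[:,:2]*1000).astype(np.float32)); print("relay top",r,"expect",sock*1000)
print(arm.current_time_s())
a=c["frame"][40:280,160:480]; b=cv2.imread("pics/s2.png")[220:310,260:380]
cv2.imwrite("pics/m5.png",np.hstack([cv2.resize(a,(400,300)),cv2.resize(b,(400,300),interpolation=cv2.INTER_CUBIC)]))
E
```

```text
True [0.50759436 0.01139688 0.04340168] [-1.74633299  0.46211571  8.79753966]
0.042237834309189946 [-0.56044059 -0.31035202  0.46774577]
relay top ((507.3876647949219, 11.596089363098145), (27.12164306640625, 20.71012306213379), 85.2437744140625) expect [507.73818079  11.37904438]
20.4333
```

View pics/m5.png

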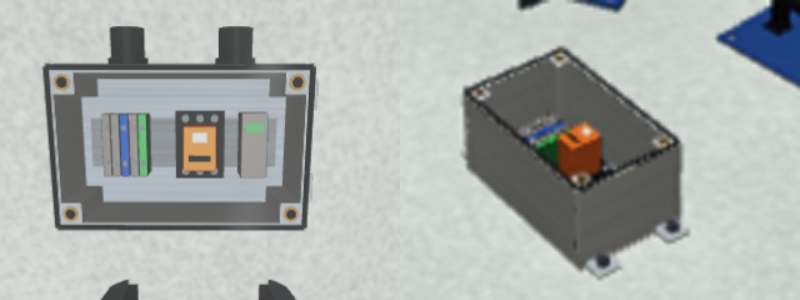

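The relay is seated: its top is centred in the socket, within 0.4 mm of expected in both x and y. In the side view its lower part is sunk in the box. Now the cover.

```bash
python3 - <<'E'
from h import *; from p import *
arm.move_to([*cov,.12],rot(yc))
print(arm.movel([*cov,.0205],max_speed=.08,stop_force=12),arm.current_ee_pos())
arm.move_gripper(0,grip_force=55); print(arm.current_opening(),arm.current_gripper_force(),arm.current_ee_pos())
g=arm.current_ee_pos()
arm.movel([*cov,.20],max_speed=.1); arm.wait(.3)
print(arm.current_opening(),arm.current_contact_force(),arm.current_moment(),arm.current_time_s())
arm.move_to([*box,.20],rot(yb)); arm.wait(.4)
print(arm.current_ee_pos(),arm.current_tcp_rot(),rot(yb),arm.current_moment(),arm.current_time_s())
shot("wrist","w3"); shot("side","s3"); shot("top","t3")
a=cv2.imread("pics/w3.png"); b=cv2.imread("pics/s3.png")[150:330,220:460]
cv2.imwrite("pics/m6.png",np.hstack([cv2.resize(a,(400,300)),cv2.resize(b,(400,300))]))
E
```

```text
False [0.49606093 0.30298293 0.02099448]
0.011103176902514817 55.00058054924011 [0.49580113 0.30278644 0.02058792]
0.011340939689196177 [-0.41666836 -0.26995223 -2.17373071] [0.04383207 0.0033757  0.02192743] 26.45
[0.49579448 0.01272025 0.19994478] [ 3.13887764e+00 -1.30174770e-01 -2.05682694e-04] [ 3.13885440e+00 -1.31139087e-01 -8.02995316e-18] [ 0.01800911 -0.02982133  0.04882927] 27.9667
```

View pics/m6.png

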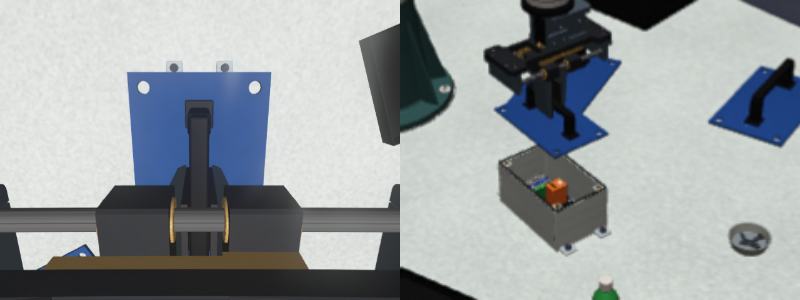

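The cover hangs level from its handle. Its front holes are at about full-res (229,140) and (405,138) in w3, well above the box.

```bash
cat > hc.py <<'E'
from meas import *
def cover_holes(c,zu):
    """front hole centres (world xy at plate mid height) with edges used for the top plane"""
    m=hsv(c,(100,90,25),(125,255,255)); cs,h=cv2.findContours(m,cv2.RETR_CCOMP,cv2.CHAIN_APPROX_NONE); out=[]
    for k,hh in zip(cs,h[0]):
        A=cv2.contourArea(k)
        if hh[3]<0 or not 100<A<900: continue
        e=cv2.moments(k); cen=[e['m10']/e['m00'],e['m01']/e['m00']]
        if cen[1]>250: continue
        w=world(c,k.reshape(-1,2),zu+.004)[:,:2]; (x,y),(a,b),_=cv2.minAreaRect((w*1000).astype(np.float32))
        out.append([*cen,*world(c,cen,zu+.004)[0][:2]*1000,a,b])
    return np.array(out)
E
python3 - <<'E'
from hc import *; from p import *
c=load("w3"); zu=.19994-.0206
t=cover_holes(c,zu); print(np.round(t,2))
Rb=np.array([[np.cos(yb),-np.sin(yb)],[np.sin(yb),np.cos(yb)]])
ex=[(box+Rb@np.array(q))*1000 for q in((.0695,.0395),(.0695,-.0395))]; print("expect",ex)
if len(t)==2: print("spacing",np.linalg.norm(t[0,2:4]-t[1,2:4]))
# pixel expectations for top and bottom hole rims
for z in(zu,zu+.004): print(pix(c,[[*(e/1000),z] for e in ex]))
E
```

```text
[[407.49 139.42 561.58 -32.08   9.45   9.52]
 [229.09 139.42 568.08  45.89   9.52   9.45]]
expect [array([568.33260934,  45.94514379]), array([561.74298483, -32.77954642])]
spacing 78.23509475052782
[[230.7400519  138.56538879]
 [407.20321173 138.62365445]]
[[228.87796836 138.85027856]
 [409.08574786 138.90979984]]
```

Held hole positions agree with the expected ones to about 0.3 mm, with the right height and yaw, so I'll lower.

```bash
python3 - <<'E'
from hc import *; from p import *
goal=np.array([*box,.1116])
print(arm.movel(goal+[0,0,.004],max_speed=.05,stop_force=8))
arm.wait(.5); e=goal+[0,0,.004]-arm.current_ee_pos(); print("err",e)
arm.movel(goal+np.array([e[0],e[1],0]),max_speed=.02,stop_force=8); arm.wait(1.0)
p=arm.current_ee_pos(); print(p,goal-p,arm.current_tcp_rot(),rot(yb),arm.current_contact_force(),arm.current_moment(),arm.current_time_s())
c=shot("wrist","w4"); s=shot("side","s4")
zu=p[2]-.0206; t=cover_holes(c,zu); print(np.round(t,2))
Rb=np.array([[np.cos(yb),-np.sin(yb)],[np.sin(yb),np.cos(yb)]])
ex=[box+Rb@np.array(q) for q in((.0695,.0395),(.0695,-.0395))]
print("expected threads",np.array(ex)*1000,"px mid-plate",pix(c,[[*q,zu+.002] for q in ex]))
f=c["frame"]; u=lambda a,W,H:cv2.resize(a,(W,H),interpolation=cv2.INTER_CUBIC)
x=pix(c,[[*q,zu] for q in ex]).astype(int)
A=np.vstack([u(f[v-25:v+25,w-33:w+33],400,300) for w,v in x]); B=u(s["frame"][200:320,260:340],400,600)
cv2.imwrite("pics/m7.png",np.hstack([A,B]))
E
```

```text
False
err [-1.31897516e-05  1.17525743e-05 -1.82386546e-05]
[0.49578894 0.01238917 0.11162192] [-8.94255667e-06 -9.17441151e-06 -2.19223850e-05] [ 3.13885022e+00 -1.31157603e-01  5.19290422e-05] [ 3.13885440e+00 -1.31139087e-01 -8.02995316e-18] [-0.12192655 -0.17911436 -2.15543729] [0.03174157 0.03192275 0.00766559] 31.8083
[[407.62 139.51 561.51 -32.51   9.41   9.49]
 [228.92 139.52 568.06  45.59   9.5    9.16]]
expected threads [[568.33260934  45.94514379]
 [561.74298483 -32.77954642]] px mid-plate [[228.98458705 138.82025355]
 [407.28717664 138.76696634]]
```

View pics/m7.png

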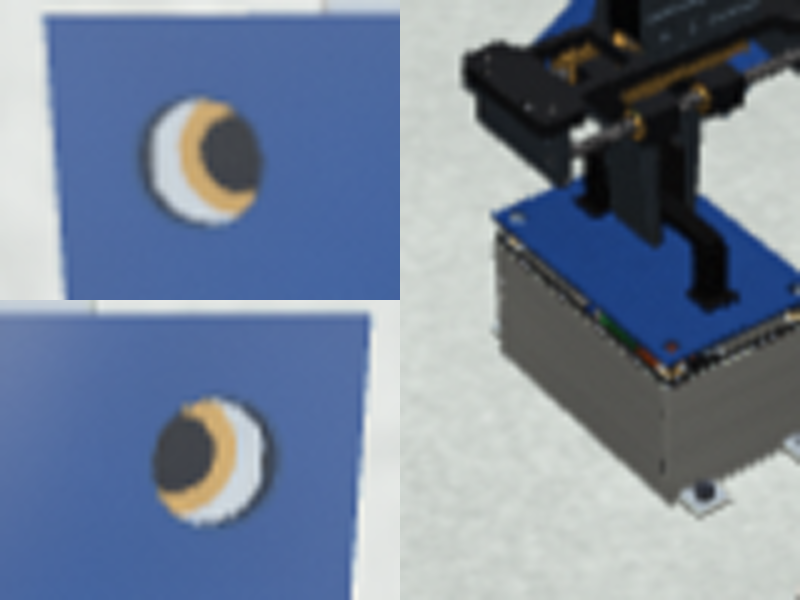

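The close-ups show the brass thread through both front cover holes, shifted inward equally on the two sides as the viewing angle predicts. The side view shows the plate level with an even gap to the seal. All errors are under about 0.4 mm, so I'm handing in.

```bash
python3 - <<'E'
from h import *
print(np.abs(arm.current_qd()).max(),arm.current_opening()); print(arm.finish_job())
E
```

```text
0.0011733205576147923 0.011525922138248277
the job is handed in; nothing more can be done
None
```

The relay is plugged home and released, and I handed the job in with the blue cover held still about 1 cm above the seal; the two holes the camera could see line up with their threads to about 0.4 mm, and the other two follow from the plate's squareness.

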